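Fit the missing exhaust silencer in its push-in fitting

TASK

Take the tall silencer out of the spares holder and push its stem straight down into the open push-in fitting on the can crusher's valve block, on past the resistance of the collet until it is locked and fully home, but do not press so hard that the block's rubber feet are squashed flat. Then prove the lock with a firm upward tug that lifts the block a little on its feet, let it settle back, let go and back away, and leave the silencer fully home and everything else where it was.

Things in the scene. Friction and masses are not known exactly. Their poses are not given: they have to be found in the camera images.
- silencer_mid (a point): Exhaust silencer, tallest of the three spares in the holder: grey ribbed plastic cylinder 30 mm across, 58 mm tall, on a 39 mm steel stem; 60 to 130 g. This point is the middle of the cylinder: 29 mm above its flat underside, 68 mm above the stem tip. z is its axis, up. Grip it round the cylinder. At the start it hangs upright, stem in a hole, underside on the holder's top face.
- stem_tip (a point): Lower tip of the silencer's stem, on the axis. The stem is 16 mm across and 39 mm long; its tapered nose is 9 mm across at the tip and 16 mm at 5 mm up, where a groove 11 mm across and 7 mm long begins with a square shoulder.
- port (a point): Centre of the mouth of the open push-in fitting, at the top of its grey release collar; 102 mm above the work surface at rest. Upright black barrel 28 mm across and 36 mm tall, collar 24 mm across and 3 mm high, bore 18 mm across. z points up out of the bore; y and the yaw are the block's. 63 mm towards its +y stands an identical silencer, already fitted; along its x nothing stands within 80 mm.
- bore_stop (a point): Stop at the bottom of the open fitting's bore, 36 mm below the mouth. Four spring jaws of the collet sit 7 mm above it: the nose meets them with its tip about 6 mm above the stop, the push then grows to a peak of 11 to 17 N just before they snap into the groove, 1.5 mm above the stop. Fully home, tip on the stop, the cylinder's underside is 3 mm above the mouth. Tugged, it rises 1.5 mm and holds.
- block (a joint): Height of the valve block on its rubber feet (m): 0 at rest, negative pushed down, positive pulled up. It yields 1 mm for every 2.5 N either way and the fitting moves with it; the feet count as squashed flat at -10 mm (about 25 N).
- valve_base: Foot plate of the valve block, screwed down: steel, 90 mm (x) by 230 mm (y), 5 mm thick; origin at the centre of its underside. On it, on four rubber feet, the aluminium block, 70 by 210 mm, top face 63 mm up; open fitting at y = -75 mm, taken one at y = -12 mm, two black solenoid valves (tops 130 mm up) at y = +37 and +72 mm.
- holder: Spares holder: fixed white plastic block 60 mm (x) by 200 mm (y), 46 mm high, with three upright holes 19 mm across at y = -65, 0 and +65 mm, one spare hanging by its shoulder in each. Origin at the centre of its underside. Nothing stands within 60 mm of its long sides.
- plug: Spare blanking plug in the holder, not wanted: same stem, flat grey head 29 mm across and only 12 mm tall. Origin at the stem's tip.
- reducer: Spare reducer in the holder, not wanted: same stem, stepped black head 29 mm across, 35 mm tall. Origin at the stem's tip.
- soju_bottle: Green glass soju bottle standing at one side, 65 mm across, 215 mm tall. Origin at the centre of its base.
- egg_carton: Transparent egg carton at one side, 250 mm (x) by 105 mm, 62 mm high. Origin at the centre of its base.
- tuna_can: Steel tuna can near the middle, 85 mm across, 35 mm high. Origin at the centre of its base.
- bottle_cap: Red plastic bottle cap near the middle, 30 mm across, 14 mm high. Origin at the centre of its base.

How it is judged:
By the outcome, as a careful person would: the job done as asked, in the order asked, and still so for the second after the job is handed in, with the robot touching nothing.
It also fails if it takes over 58 s, if anything falls off the work surface, if the arm or the gripper's body presses on something with over 40 N, if the wrist force passes 120 N, or if a joint passes its speed limit or range.

ROBOT

A 6-joint arm with a two-finger parallel gripper is mounted at the origin on the work surface. World frame = base frame: x ahead of the robot, y to its left, z up, the work surface at z = 0. Lengths are in m, angles in rad, forces in N, time in s.
With the tool pointing down it reaches from about 0.35 to 0.925 m from the base axis. Payload 6.4 kg.
Tool frame: the origin (TCP) lies midway between the tips of the shut fingers; the grasp point (between the pads) lies 19 mm behind it; z points along the fingers, y is the line along which they close (so a half turn about z gives the same grasp; the last joint's range is limited). The gripper opens to 85 mm and grips with 20 to 120 N. Pads are 22 mm wide; open, the fingers measure 114 mm over their backs; the gripper's body (76 mm by 85 mm) begins 54 mm behind the grasp point. The pads swing forward as they close: fully open they stand 13 mm farther back than shut.
Start: joints at [-1.296, 0.245, 1.558, -0, 1.339, -0.174], TCP at [0.282, -0.586, 0.231] pointing down, gripper open.
Joint ranges: [-3.13, 3.13], [-1.02, 2.26], [0.13, 2.54], [-0.95, 4.09], [0.21, 2.88], [-2.74, 2.74]. Speed limits (rad/s): [2.57, 2.57, 3.14, 3.14, 3.14, 3.14].

INTERFACE

Orientations are given as a unit quaternion [x, y, z, w].
In Python, from bench import manip, hand, kinematics, cams, job_done, sensors gives the robot as it stands. The module is installed in compiled form; this text tells all that it offers. Calls block until the motion is done:
- manip.move_ptp(position, orientation): joint-space move of the TCP to a pose.
- manip.move_linear(position, feed=0.15, orientation=None): straight line of the TCP; orientation=None keeps the orientation; feed is the mean speed in m/s.
- manip.set_joints(angles): joint-space move.
- hand.grip(opening, grasp_force=None): finger opening in m; grasp_force is the grip in N (None keeps the last); returns when the fingers have stopped.
- manip.wait(seconds).
- kinematics.solve_ik(position, orientation): joint angles nearest the present ones, or None.
- cams.snapshot(name): name is "scene" or "top" or "wrist"; returns the picture (480x640x3 uint8, red, green, blue); there is no depth.
- cams.camera_model(name): a dict with "mtx" (3x3 intrinsics, pixels), "T" (4x4, takes a point from camera to world coordinates); the wrist camera has in their place "tool_from_camera" (4x4, takes a point from camera to tool coordinates, whose origin is the TCP and whose axes are the flange's). Camera axes: x right, y down, z forward; pixel columns grow to the right and rows downward; lengths in m; the calibration is good to about 2 mm. A picture is of the moment at which its call begins: read the wrist's pose just before it. camera_model takes no time and is no camera call.
A pose or a line that the arm cannot do raises manip.IKError and nothing moves.
- job_done(): hands the job in; it is judged then, once.
Readings, each from a call of its own:
- sensors.current_clock(): time.
- sensors.current_qpos(): joint angles.
- sensors.current_joint_vel(): joint speeds.
- sensors.current_joint_torque(): joint torques, N m.
- sensors.current_tcp_pos(): TCP position.
- sensors.current_eef_rot(): TCP orientation.
- sensors.current_ft_force(): force on the tool from outside, world axes, zero at the start.
- sensors.current_torque(): the same for the moment, N m.
- sensors.current_grip_width(): finger opening in m.
- sensors.current_finger_force(): force on a finger pad.
Only numpy, scipy, OpenCV 4.12 (cv2) and the standard library are available. Lean on these libraries where they do the work, as an engineer would, in place of code of your own. Each camera call takes 0.05 s, during which the arm holds its last target. There are 200 camera calls.

## Working session

There is one attempt and no reset: what is moved stays moved. The work goes in short steps, each a Python script; the robot and the scene stay as the last script left them, time stands still between calls to the robot, and variables do not carry over. Pictures are saved under pics/ and viewed, at most 10 in all, crops included, and the job is handed in when it is done.

```bash
mkdir -p pics; python3 - <<'E'
from bench import cams,sensors
import cv2,numpy as np
np.set_printoptions(precision=4,suppress=True)
for n in("scene","top","wrist"):
    cv2.imwrite(f"pics/{n}0.png",cams.snapshot(n)[:,:,::-1]); m=cams.camera_model(n); print(n,m)
print(sensors.current_clock(),sensors.current_eef_rot(),sensors.current_ft_force())
E
```

```text
scene {'mtx': array([[603.7318,   0.    , 324.0407],
       [  0.    , 603.7318, 236.1697],
       [  0.    ,   0.    ,   1.    ]]), 'T': array([[ 0.5525,  0.4577, -0.6966,  1.4962],
       [ 0.8334, -0.3178,  0.4522, -0.6469],
       [-0.0144, -0.8304, -0.557 ,  0.8905],
       [ 0.    ,  0.    ,  0.    ,  1.    ]])}
top {'mtx': array([[590.2484,   0.    , 319.0116],
       [  0.    , 590.2484, 237.6496],
       [  0.    ,   0.    ,   1.    ]]), 'T': array([[ 0.0219, -0.9972,  0.0713,  0.4384],
       [-0.9996, -0.0207,  0.017 , -0.0391],
       [-0.0154, -0.0717, -0.9973,  1.5286],
       [ 0.    ,  0.    ,  0.    ,  1.    ]])}
wrist {'mtx': array([[356.2597,   0.    , 313.6488],
       [  0.    , 356.2597, 238.4721],
       [  0.    ,   0.    ,   1.    ]]), 'tool_from_camera': array([[ 0.    , -0.9652, -0.2615,  0.0663],
       [ 1.    ,  0.0003, -0.0008, -0.0005],
       [ 0.0009, -0.2615,  0.9652, -0.143 ],
       [ 0.    ,  0.    ,  0.    ,  1.    ]])}
0.15 [ 0.9749  0.2225 -0.     -0.0008] [ 0.4809  0.2945 -0.6707]
```

View pics/top0.png

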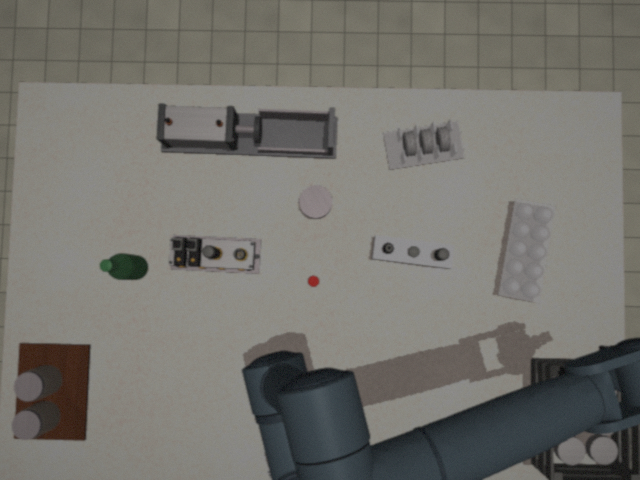

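View pics/scene0.png

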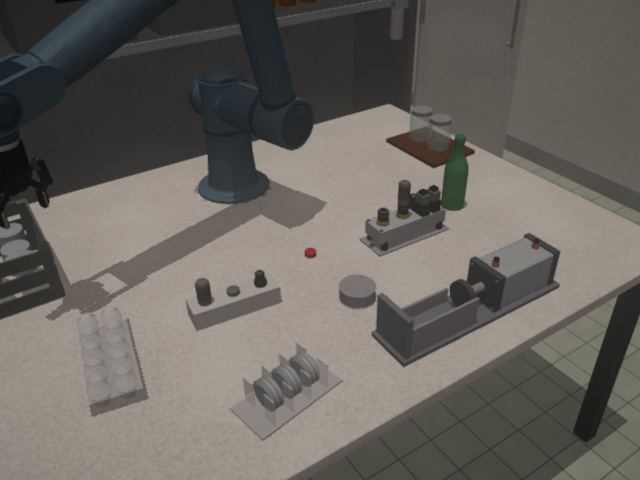

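The top view shows the wanted silencer at about (442,254), plug (414,252), reducer (388,248), open fitting (240,254) and fitted silencer (211,252). The scene view agrees: the tall one is at the left end of the holder (203,290) and the open fitting is at (383,214).

```bash
cat > h.py <<'E'
from bench import manip,hand,kinematics,cams,job_done,sensors
import cv2,numpy as np
from scipy.spatial.transform import Rotation as R
np.set_printoptions(precision=4,suppress=True)
def quat(yaw): return (R.from_euler('z',yaw)*R.from_euler('x',np.pi)).as_quat()
def ray(M,T,uv,z):
    d=T[:3,:3]@np.linalg.solve(M,[uv[0],uv[1],1]); o=T[:3,3]
    return o+d*(z-o[2])/d[2]
def proj(M,T,p):
    c=T[:3,:3].T@(np.array(p)-T[:3,3]); c=M@c; return c[:2]/c[2]
def fixed(n,uv,z):
    m=cams.camera_model(n); return ray(m['mtx'],m['T'],uv,z)
def wristT():
    T=np.eye(4);T[:3,:3]=R.from_quat(sensors.current_eef_rot()).as_matrix();T[:3,3]=sensors.current_tcp_pos()
    m=cams.camera_model('wrist'); return m['mtx'],T@m['tool_from_camera']
E
python3 - <<'E'
from h import *
s=fixed('top',(442,254),.104);p=fixed('top',(414,252),.058);r=fixed('top',(388,248),.081)
o=fixed('top',(240,254),.102);f=fixed('top',(211,252),.163)
print(s,p,r,o,f)
for a,b in((s,p),(p,r),(s,r),(o,f)): d=(b-a)[:2]; print(np.linalg.norm(d),np.arctan2(d[1],d[0]))
m=cams.camera_model('scene')
for q in(s,o,f): print(proj(m['mtx'],m['T'],q))
for t,y in((s,np.pi/2),(s,-np.pi/2),(o,np.pi/2),(o,-np.pi/2)):
    print(kinematics.solve_ik([t[0],t[1],.3],quat(y)))
E
```

```text
[ 0.5069 -0.3118  0.104 ] [ 0.5126 -0.2512  0.058 ] [ 0.5199 -0.1842  0.081 ] [0.4967 0.1757 0.102 ] [0.4974 0.2342 0.163 ]
0.060923485867679414 1.4767531096530548
0.06739450095302131 1.4621260802988294
0.1283145638594043 1.469070771347799
0.05844567451521088 1.5584341845889949
[203.146  280.4541]
[381.9652 210.4588]
[401.6926 182.5808]
[-0.7419  0.0684  1.6302  0.      1.4431 -0.7419]
[-0.7419  0.0684  1.6302 -0.      1.4431  2.3997]
[ 0.1247 -0.0986  1.7952 -0.      1.445   0.1247]
None
```

```bash
python3 - <<'E'
from h import *
for n,p,yaw in(("hold",[.507,-.312,.245],1.469),("port",[.497,.176,.245],1.54)):
    manip.move_ptp(p,quat(yaw)); M,T=wristT()
    cv2.imwrite(f"pics/{n}.png",cams.snapshot("wrist")[:,:,::-1]); np.savez(n,M=M,T=T)
    z=.104 if n=="hold" else .102
    print(proj(M,T,[p[0],p[1],z]),sensors.current_clock(),sensors.current_tcp_pos())
E
python3 -c "
import cv2,numpy as np
cv2.imwrite('pics/both.png',cv2.resize(np.hstack([cv2.imread('pics/hold.png'),cv2.imread('pics/port.png')]),(800,300),interpolation=cv2.INTER_AREA))"
```

```text
[314.2392 225.3322] 1.5333 [ 0.5065 -0.3131  0.2449]
[313.2146 225.0139] 3.3583 [0.4974 0.1752 0.245 ]
```

View pics/hold.png

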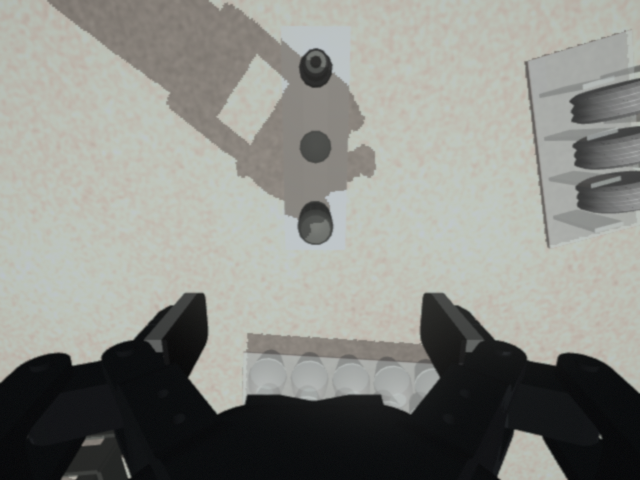

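View pics/port.png

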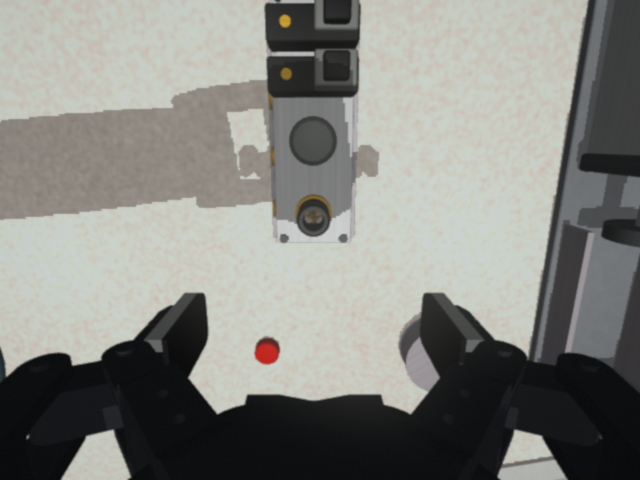

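Holder view: silencer top is near (315,228), plug (315,147), reducer (316,65). Block view: port mouth is near (313,216), fitted silencer top (313,141), no yaw to speak of. I'll zoom in for accurate circles.

```bash
python3 - <<'E'
from h import *
manip.wait(.3);M,T=wristT();im=cams.snapshot("wrist")[:,:,::-1].copy();cv2.imwrite("pics/port2.png",im);np.savez("port2",M=M,T=T)
print(sensors.current_tcp_pos(),sensors.current_clock())
a=cv2.imread("pics/hold.png")[195:255,280:350];b=im[185:245,280:350]
c=cv2.resize(np.hstack([a,b]),None,fx=5.7,fy=5.7,interpolation=cv2.INTER_NEAREST)
cv2.imwrite("pics/crop.png",cv2.convertScaleAbs(c,alpha=1.6))
E
```

```text
[0.4971 0.1758 0.245 ] 3.7083
```

View pics/crop.png

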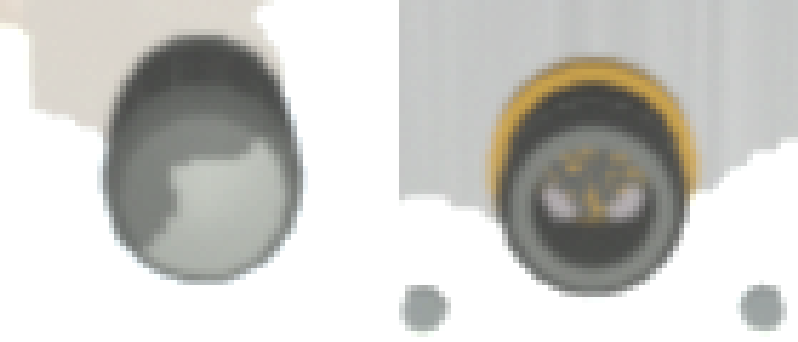

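Crop: the silencer's disc is centred at about (315.7,228.3) and the port's collar and bore at about (314.4,221).

```bash
python3 - <<'E'
from h import *
H=np.load("hold.npz");P=np.load("port2.npz")
s=ray(H['M'],H['T'],(315.7,228.3),.104);pl=ray(H['M'],H['T'],(315.2,147),.058);r=ray(H['M'],H['T'],(315.8,62),.081)
o=ray(P['M'],P['T'],(314.4,221),.102);f=ray(P['M'],P['T'],(313,141),.163)
print(s,pl,r,o,f)
for a,b in((s,pl),(pl,r),(s,r),(o,f)): d=(b-a)[:2]; print(np.linalg.norm(d),np.arctan2(d[1],d[0]))
m=cams.camera_model('scene')
for q in(s,o,f): print(proj(m['mtx'],m['T'],q))
E
```

```text
[ 0.5079 -0.3146  0.104 ] [ 0.5142 -0.251   0.058 ] [ 0.5213 -0.1863  0.081 ] [0.4978 0.1798 0.102 ] [0.4987 0.243  0.163 ]
0.0639187194620895 1.4719545542669705
0.06509904553590833 1.4627896354277943
0.1290164104959574 1.4673301716735307
0.06316084728199138 1.5555758882043613
[202.1409 281.1558]
[383.5339 210.1581]
[404.7828 181.8112]
```

```bash
python3 - <<'E'
from h import *
hand.grip(.085)
x,y=.5079,-.3148;q=quat(1.467)
manip.move_ptp([x,y,.23],q);manip.move_linear([x,y,.058],.12);manip.wait(.3)
print(sensors.current_tcp_pos(),sensors.current_ft_force())
hand.grip(.02,80);manip.wait(.2)
print(sensors.current_grip_width(),sensors.current_finger_force(),sensors.current_ft_force(),sensors.current_torque())
manip.move_linear([x,y,.11],.05);manip.wait(.2)
print(sensors.current_tcp_pos(),sensors.current_ft_force(),sensors.current_torque(),sensors.current_clock())
manip.move_linear([x,y,.235],.15)
manip.move_ptp([.4978,.1798,.22],quat(1.55));manip.wait(.4)
M,T=wristT();im=cams.snapshot("wrist")[:,:,::-1];cv2.imwrite("pics/held.png",im);np.savez("held",M=M,T=T)
print(sensors.current_tcp_pos(),sensors.current_ft_force(),sensors.current_torque(),sensors.current_grip_width(),sensors.current_clock())
m=cams.camera_model('scene');cv2.imwrite("pics/sc1.png",cams.snapshot("scene")[:,:,::-1])
E
```

```text
[ 0.508  -0.3149  0.0583] [ 0.1351 -0.3256  0.5176]
0.028600043746576875 78.7563943862915 [ 0.4942 -1.2099  2.7353] [ 0.0022 -0.0054  0.0136]
[ 0.5078 -0.3147  0.1097] [ 0.1906 -0.11   -1.233 ] [0.0018 0.024  0.02  ] 9.7417
[0.4979 0.1797 0.22  ] [-0.3553  0.7184 -2.0602] [0.0523 0.0294 0.0138] 0.02844081373041071 12.975
```

View pics/held.png

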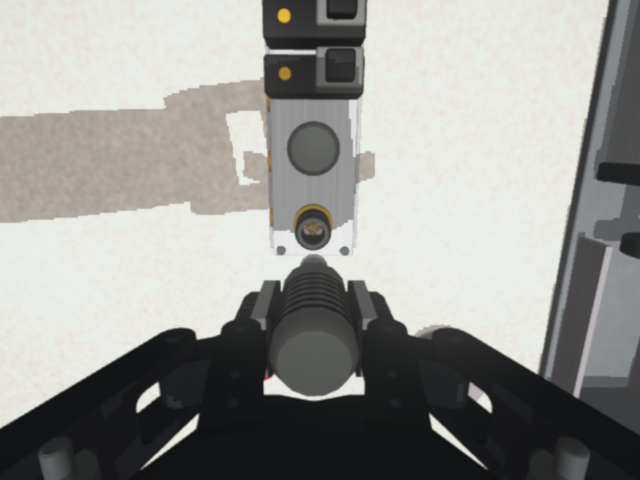

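The silencer hangs straight between the pads, nose at (314,258), in the same column as the port (313,229). I'll check it numerically, then enter the bore slowly.

```bash
python3 - <<'E'
from h import *
D=np.load("held.npz");c=np.array([.4979,.1797])
for dz in(.046,-.051,-.046): print(dz,proj(D['M'],D['T'],[*c,.22+dz]))
print(proj(D['M'],D['T'],[.4978,.1798,.102]), ray(D['M'],D['T'],(312.8,230),.102))
f0=np.array(sensors.current_ft_force())
manip.move_linear([.4978,.1798,.165],.12);manip.wait(.2)
f0=np.mean([np.array(sensors.current_ft_force()) for _ in range(1)],0);t0=np.array(sensors.current_torque());print("f0",f0,t0)
for z in(.156,.150,.146,.142,.138,.134,.130,.127):
    manip.move_linear([.4978,.1798,z],.04);manip.wait(.05)
    f=np.array(sensors.current_ft_force())-f0;print(z,sensors.current_tcp_pos(),f,np.array(sensors.current_torque())-t0)
    if np.abs(f).max()>6: print("stop");break
print(sensors.current_clock())
cv2.imwrite("pics/w2.png",cams.snapshot("wrist")[:,:,::-1])
E
```

```text
0.046 [313.9957 363.3018]
-0.051 [313.795  262.0927]
-0.046 [313.8008 264.9912]
[313.6028 233.1506] [0.4972 0.1823 0.102 ]
f0 [ 0.175  -0.2166 -1.1766] [-0.0192  0.0413  0.0058]
0.156 [0.4977 0.1798 0.1558] [-1.2204 -0.8646  0.4989] [ 0.0103  0.0181 -0.0348]
0.15 [0.4977 0.1798 0.1498] [-0.8392  0.0923  0.6962] [ 0.0173 -0.0655 -0.0629]
0.146 [0.4977 0.1798 0.1458] [-0.3722  0.0266 -0.2017] [ 0.046  -0.0594 -0.031 ]
0.142 [0.4977 0.1798 0.1418] [0.1709 0.3065 0.1003] [ 0.0233 -0.0502 -0.0688]
0.138 [0.4977 0.1798 0.1378] [-0.2239  0.1718  0.5797] [ 0.0134 -0.02   -0.0559]
0.134 [0.4978 0.1798 0.1338] [-0.4047  0.5902  0.948 ] [-0.0175 -0.0419 -0.0101]
0.13 [0.4978 0.1797 0.1298] [-0.3873  0.3645 -0.1526] [ 0.0419 -0.0241  0.0127]
0.127 [0.4978 0.1798 0.1269] [-0.0086 -0.3231  0.2468] [ 0.0255 -0.0454  0.0038]
16.4083
```

The stem is in the bore freely, with no side load. Next is the push through the collet, in small steps, stopping on the force.

```bash
python3 - <<'E'
from h import *
f0=-1.18;pk=0;snap=False;z=.127
def F(): 
    v=[]
    for _ in range(3): v.append(sensors.current_ft_force()[2]); manip.wait(.02)
    return np.mean(v)-f0
while z>.104:
    z-=.0006;manip.move_linear([.4978,.1798,z],.012)
    f=F();pk=max(pk,f);print("%.4f %.4f %.2f"%(z,sensors.current_tcp_pos()[2],f),end=" | ")
    if not snap and pk>9 and f<pk-2.5: snap=True;print("SNAP")
    if f>20: print("limit");break
    if snap and f>12: break
print(pk,sensors.current_ft_force(),sensors.current_torque(),sensors.current_grip_width(),sensors.current_clock())
E
```

```text
0.1264 0.1264 -0.04 | 0.1258 0.1258 0.16 | 0.1252 0.1252 0.30 | 0.1246 0.1246 0.20 | 0.1240 0.1239 0.06 | 0.1234 0.1234 0.48 | 0.1228 0.1229 0.62 | 0.1222 0.1223 1.58 | 0.1216 0.1217 1.96 | 0.1210 0.1211 2.97 | 0.1204 0.1205 4.32 | 0.1198 0.1200 5.05 | 0.1192 0.1194 5.87 | 0.1186 0.1189 6.51 | 0.1180 0.1184 7.24 | 0.1174 0.1179 8.21 | 0.1168 0.1175 8.36 | 0.1162 0.1170 10.01 | 0.1156 0.1166 11.44 | 0.1150 0.1161 11.33 | 0.1144 0.1156 11.77 | 0.1138 0.1152 13.54 | 0.1132 0.1147 14.31 | 0.1126 0.1143 14.95 | 0.1120 0.1138 15.88 | 0.1114 0.1125 10.68 | SNAP
0.1108 0.1121 12.14 | 15.883076634635763 [-2.9023  0.2551 11.0713] [ 0.1593  0.783  -0.0008] 0.02871713274954865 24.5583
```

Snap at 15.9 N. I'll press a little to be sure it is home, then unload and tug, lifting the block about 4 mm.

```bash
python3 - <<'E'
from h import *
f0=-1.18
def F(): 
    v=[]
    for _ in range(3): v.append(sensors.current_ft_force()[2]); manip.wait(.02)
    return np.mean(v)-f0
def go(z,feed=.02):
    manip.move_linear([.4978,.1798,z],feed);f=F();print("%.4f %.4f %.2f"%(z,sensors.current_tcp_pos()[2],f),end=" | ");return f
for z in(.1102,.1096,.109):
    if go(z)>15.5: break
print()
for z in np.arange(.112,.130,.001):
    if go(z,.03)<-11: break
print("tug");manip.wait(.4);print(F(),sensors.current_tcp_pos(),sensors.current_grip_width(),sensors.current_clock())
cv2.imwrite("pics/tug.png",cams.snapshot("wrist")[:,:,::-1])
E
```

```text
0.1102 0.1116 13.30 | 0.1096 0.1112 14.06 | 0.1090 0.1108 15.41 | 
0.1120 0.1130 10.28 | 0.1130 0.1137 8.76 | 0.1140 0.1145 6.47 | 0.1150 0.1152 4.39 | 0.1160 0.1159 2.64 | 0.1170 0.1165 1.69 | 0.1180 0.1175 -0.29 | 0.1190 0.1188 -0.36 | 0.1200 0.1197 -2.29 | 0.1210 0.1206 -4.63 | 0.1220 0.1216 -6.78 | 0.1230 0.1225 -8.76 | 0.1240 0.1236 -11.39 | tug
-12.200743923259076 [0.4975 0.1798 0.1238] 0.027975222253014888 29.8083
```

The lock holds at -12 N: about 1.5 mm of play, then the feet stretch. Now I'll lower it, reseat it with a light push, unload, release and back off.

```bash
python3 - <<'E'
from h import *
f0=-1.18
def F(): 
    v=[]
    for _ in range(3): v.append(sensors.current_ft_force()[2]); manip.wait(.02)
    return np.mean(v)-f0
def go(z,feed=.02):
    manip.move_linear([.4978,.1798,z],feed);f=F();print("%.4f %.4f %.2f"%(z,sensors.current_tcp_pos()[2],f),end=" | ");return f
go(.119,.01);manip.wait(.3)
for z in np.arange(.118,.109,-.001):
    if go(z)>7.5: break
manip.wait(.3);go(.1148,.01);go(.1165,.01);manip.wait(.5);print(F(),sensors.current_tcp_pos())
hand.grip(.085);manip.wait(.3);print(sensors.current_grip_width(),F(),sensors.current_clock())
manip.move_linear([.4978,.1798,.245],.1);manip.wait(.4)
M,T=wristT();cv2.imwrite("pics/end.png",cams.snapshot("wrist")[:,:,::-1]);np.savez("end",M=M,T=T)
cv2.imwrite("pics/sc2.png",cams.snapshot("scene")[120:320,300:500,::-1])
print(sensors.current_tcp_pos(),sensors.current_clock())
print(proj(M,T,[.4978,.1798,.163]),proj(M,T,[.4987,.243,.163]))
a=cv2.imread("pics/end.png")[90:290,220:420];b=cv2.imread("pics/sc2.png")
cv2.imwrite("pics/endc.png",cv2.resize(np.hstack([a,b]),(800,400),interpolation=cv2.INTER_CUBIC))
E
```

```text
0.1190 0.1196 -1.92 | 0.1180 0.1184 1.14 | 0.1170 0.1174 1.26 | 0.1160 0.1163 2.18 | 0.1150 0.1154 4.51 | 0.1140 0.1145 6.72 | 0.1130 0.1138 8.93 | 0.1148 0.1150 5.23 | 0.1165 0.1164 1.74 | 1.6984702986558302 [0.4978 0.1797 0.1165]
0.08470919895948854 1.5593785194104628 35.2
[0.4978 0.1798 0.245 ] 37.1333
[313.9204 247.0194] [313.2655 147.9401]
```

View pics/endc.png

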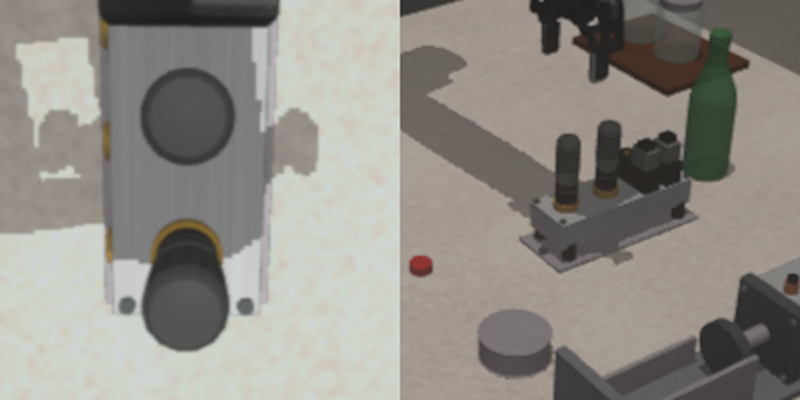

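The end view shows the silencer upright in the fitting. Its apparent diameter compared with its fitted twin is 0.936, against 0.93 expected at equal height, so it is fully home. The gripper is clear and the rest of the scene is undisturbed.

```bash
python3 -c "
from bench import job_done
print(job_done())"
```

```text
the job is handed in; nothing more can be done
None
```

The silencer is locked and fully home: it snapped in at 15.9 N, held a 12 N upward tug, was pushed back home and released at about 37 s with the gripper clear, and the job is handed in.

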